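# Level the workshop balance by shifting stock rings

### The job

Share out the metal stock on the goldsmith's balance: move a stock ring (or rings) from the low pan to the high pan so that both pans come to rest level, with every ring lying flat on a pan, fully down on a post of its own. The free post at the far end of each pan is only roughly placed, so feel for it gently: lower the ring, never drop it, and do not press or knock the balance hard. Leave the casting flasks and everything else where they stand.

Things in the scene. Friction and masses are not known exactly. Their poses are not given: they have to be found in the camera images.
- beam (a joint): Tilt of the balance beam, rad: 0 level, positive = LEFT pan up (right pan heavier), range -0.2 to 0.2. Sprung: it settles in about 1 s at 0.02 rad per 100 g of difference in the total masses on the pans (where on a pan things stand does not count). Each pan rises or sinks by 140 mm x sin(tilt); pushed down, a pan yields about 2.9 mm per N.
- balance: Blue base of the bench balance, 110 x 150 x 30 mm high, fixed on the table; origin at the centre of its underside. x runs along the long pans, away from the robot at yaw 0; y points to the left pan. The beam pivots 45 mm above the origin; the pans' centre lines lie at y = +140 and -140 mm. A pointer and white dial (112 mm high in all) stand at its centre, near x = -46 mm.
- left_pan (a point): Point on the top surface of the left pan, over the beam's end; axes parallel to the balance's. The pan is an aluminium plate, 245 mm along x by 80 mm along y, 4 mm thick; its top is 78 mm above the table when level, and it stays horizontal at every tilt. A flask stands at x = -85 mm; three upright posts, 10 mm in diameter, 26 mm tall, nearly flat-topped, at x = -15, 37 and 93 mm.
- right_pan (a point): Point on the top surface of the right pan, over the beam's end; axes parallel to the balance's. The pan is an aluminium plate, 245 mm along x by 80 mm along y, 4 mm thick; its top is 78 mm above the table when level, and it stays horizontal at every tilt. A flask stands at x = -85 mm; three upright posts, 10 mm in diameter, 26 mm tall, nearly flat-topped, at x = -15, 37 and 93 mm.
- left_post0 (a point): Foot of post0 on the top surface of the left pan (moves with the pan). The post stands exactly here; a ring sits on it at the start.
- left_post1 (a point): Foot of post1 on the top surface of the left pan (moves with the pan). The post stands exactly here; a ring sits on it at the start.
- left_post2 (a point): Foot of post2 on the top surface of the left pan (moves with the pan). The free post, at the far end. This is only its NOMINAL place: the post is clamped by hand and its real axis may be up to 7 mm away along the balance's x and up to 7 mm along its y (upright, and firm under light forces); find it by feel or sight.
- right_post0 (a point): Foot of post0 on the top surface of the right pan (moves with the pan). The post stands exactly here; a ring sits on it at the start.
- right_post1 (a point): Foot of post1 on the top surface of the right pan (moves with the pan). The post stands exactly here; a ring sits on it at the start.
- right_post2 (a point): Foot of post2 on the top surface of the right pan (moves with the pan). The free post, at the far end. This is only its NOMINAL place: the post is clamped by hand and its real axis may be up to 7 mm away along the balance's x and up to 7 mm along its y (upright, and firm under light forces); find it by feel or sight.
- small_left: Brass stock ring, outer diameter 40 mm, through hole 14 mm, 11 mm high, 100 g; starts on post0 or post1 of the left pan (the small and the large ring of a pan may be in either order). Origin at the centre of its underside, z up along the hole.
- large_left: Copper stock ring, outer diameter 40 mm, through hole 14 mm, 22 mm high, 200 g; starts on post0 or post1 of the left pan (the small and the large ring of a pan may be in either order). Origin at the centre of its underside, z up along the hole.
- small_right: Brass stock ring, outer diameter 40 mm, through hole 14 mm, 11 mm high, 100 g; starts on post0 or post1 of the right pan (the small and the large ring of a pan may be in either order). Origin at the centre of its underside, z up along the hole.
- large_right: Copper stock ring, outer diameter 40 mm, through hole 14 mm, 22 mm high, 200 g; starts on post0 or post1 of the right pan (the small and the large ring of a pan may be in either order). Origin at the centre of its underside, z up along the hole.
- flask_a: Round casting flask of dark steel filled with plaster, diameter 50 mm, 50 mm high, origin at the centre of its underside. The three flasks look alike but have quite different masses, 300 to 700 g; one stands on the near end of each pan, the third on a wooden plinth beside the balance. They stay where they are.
- flask_b: Round casting flask of dark steel filled with plaster, diameter 50 mm, 50 mm high, origin at the centre of its underside. The three flasks look alike but have quite different masses, 300 to 700 g; one stands on the near end of each pan, the third on a wooden plinth beside the balance. They stay where they are.
- flask_c: Round casting flask of dark steel filled with plaster, diameter 50 mm, 50 mm high, origin at the centre of its underside. The three flasks look alike but have quite different masses, 300 to 700 g; one stands on the near end of each pan, the third on a wooden plinth beside the balance. They stay where they are.
- file: Bystander: small hand tool with a handle on the table; leave it alone. Origin at its underside or, for a hand tool, on its handle axis.
- tin: Bystander: red tin can on the table; leave it alone. Origin at its underside or, for a hand tool, on its handle axis.
- jar: Bystander: amber jar on the table; leave it alone. Origin at its underside or, for a hand tool, on its handle axis.
- mandrel: Bystander: steel mandrel on the table; leave it alone. Origin at its underside or, for a hand tool, on its handle axis.
- flux: Bystander: green bottle on the table; leave it alone. Origin at its underside or, for a hand tool, on its handle axis.
Things that resemble listed ones, but are neither listed nor needed, are in the scene too. Leave any red or white look-alike of the large_right alone.

How it is judged:
By the outcome, as a careful person would: the job done as asked, in the order asked, and still so for the second after the job is handed in, with the robot touching nothing.
It also fails if it takes over 72 s, if anything falls off the work surface, if the arm or the gripper's body presses on something with over 40 N, if the wrist force passes 120 N, or if a joint passes its speed limit or range.

### The arm

A 6-joint arm with a two-finger parallel gripper is mounted at the origin on the work surface. World frame = base frame: x ahead of the robot, y to its left, z up, the work surface at z = 0. Lengths are in m, angles in rad, forces in N, time in s.
With the tool pointing down it reaches from about 0.35 to 0.925 m from the base axis. Payload 6.4 kg.
Tool frame: the origin (TCP) lies at the centre of the arm's flange, where the gripper is bolted on; the fingertips stand 199 mm ahead of it and the grasp point (between the pads) lies 180 mm ahead of it; z points along the fingers, y is the direction in which the jaws open and shut (so a half turn about z gives the same grasp; the last joint's range is limited). The gripper opens to 94 mm and grips with 3 to 60 N. Pads are 16 mm wide; open, the fingers measure 119 mm over their backs; the gripper's body (75 mm by 177 mm) begins 78 mm behind the grasp point.
Start: joints at [-1.473, 0.245, 1.558, -0, 1.339, -0.174], TCP at [0.175, -0.626, 0.405] pointing down, gripper open.
Joint ranges: [-3.13, 3.13], [-1.02, 2.26], [0.13, 2.54], [-0.95, 4.09], [0.21, 2.88], [-2.74, 2.74]. Speed limits (rad/s): [2.57, 2.57, 3.14, 3.14, 3.14, 3.14].

### API

Orientations are given as a unit quaternion [x, y, z, w].
In Python, from rig import monitor, optics, workorder gives the robot as it stands.
- The arm moves only by the tool servo_tool, never from a script. Its argument "moves" is one flat list of numbers, 7 for each row, row after row: the shift along the world's x, y, z in mm, then the turn, a rotation vector about the world's x, y, z in degrees, then the opening in per cent of the stroke, from 0 (shut) to 100 (fully open). In form: [x, y, z, ax, ay, az, grip, x, y, z, ax, ay, az, grip, ...]. A call has 1 to 8 rows; each row shifts and turns the commanded pose from where the row before left it; what a row does not reach is not made up. A row lasts 1/8 s, in which the tool goes at most 62.5 mm and 10.7 degrees, less where a joint would pass 70% of its speed; a pose out of reach is approached as far as the arm can. A call is refused whole if a number of a shift passes 62.5 or a number of a turn 10.7, either way. A call with a gripper value outside its range is refused whole. The fingers move at their own pace and stop on an object; "force" is the grip in N (left out, the last holds). Time passes only in rows, so rows that do not move let the fingers close. It gives the time, the measured TCP pose, the force and the opening at its end, in the units of the state.
- monitor.read_state(): the state, without advancing time (a new reading comes with each control period).
- optics.read_camera(name): name is "scene" or "top" or "wrist"; returns a dict with "image" (384x512x3 uint8, red, green, blue), "fx", "fy", "cx", "cy" (pixels), "world_to_cam" (4x4, takes a point from world to camera coordinates); the wrist camera has in their place "T_tool_cam" (4x4, takes a point from camera to tool coordinates, whose origin is the TCP and whose axes are the flange's). Camera axes: x right, y down, z forward; pixel columns grow to the right and rows downward; lengths in m; the calibration is good to about 2 mm. A picture is of the moment at which its call begins: read the wrist's pose just before it. There is no depth.
- workorder.sign_off(): hands the job in, once; it reports no verdict.
The state is a dict: "time_s": time; "q": joint angles; "qvel": joint speeds; "tau": joint torques, N m; "position": TCP position; "ee_rot": TCP orientation; "wrist_force": force on the tool from outside, world axes, zero at the start; "torque": the same for the moment, N m; "width": finger opening in m.
Only numpy, scipy, OpenCV 4.12 (cv2) and the standard library are available. Lean on these libraries where they do the work, as an engineer would, in place of code of your own. Each camera call takes 0.05 s, during which the arm holds its last target. There are 200 camera calls.

## Working session

There is one attempt and no reset: what is moved stays moved. The work goes in short steps, Python scripts to look and compute and a tool call to move; the robot and the scene stay as the last step left them, time stands still between calls to the robot, and variables do not carry over. Pictures are saved under pics/ and viewed, about 8 in all and at most 12, crops included, and the job is handed in when it is done.

Besides the shell and the picture viewer there is one more tool, called after "Request:" by a JSON object that holds its "name" and its "arguments", one argument or row to a line. servo_tool: Moves the arm, as the interface text tells. Its arguments: {"type":"object","properties":{"moves":{"type":"array"},"force":{"type":"number"}},"required":["moves"]}

```bash
mkdir -p pics; ls
cat > h.py <<'E'
import numpy as np, cv2
from rig import monitor, optics, workorder
from scipy.spatial.transform import Rotation as R
def cam(n):
    s=monitor.read_state(); d=optics.read_camera(n)
    if n=="wrist":
        T=np.eye(4); T[:3,:3]=R.from_quat(s["ee_rot"]).as_matrix(); T[:3,3]=s["position"]
        d["world_to_cam"]=np.linalg.inv(T@np.array(d["T_tool_cam"]))
    d["W"]=np.array(d["world_to_cam"]); return d
def save(d,f,crop=None,k=1):
    im=d["image"][:,:,::-1]
    if crop: x0,y0,x1,y1=crop; im=im[y0:y1,x0:x1]
    cv2.imwrite("pics/"+f,cv2.resize(im,None,fx=k,fy=k,interpolation=cv2.INTER_CUBIC))
def ray(d,u,v,z):
    "world point at height z seen at pixel u,v"
    C=np.linalg.inv(d["W"]); r=C[:3,:3]@[(u-d["cx"])/d["fx"],(v-d["cy"])/d["fy"],1]
    return C[:3,3]+r*(z-C[2,3])/r[2]
def proj(d,p):
    q=d["W"][:3,:3]@np.array(p)+d["W"][:3,3]
    return np.array([d["fx"]*q[0]/q[2]+d["cx"],d["fy"]*q[1]/q[2]+d["cy"]])
E
python3 - <<'E'
from h import *
import pickle
a=cam("scene");b=cam("top");pickle.dump((a,b),open("ab.pkl","wb"))
save(a,"s.png",k=1.5);save(b,"t.png",k=1.5)
for d in(a,b): print(np.linalg.inv(d["W"]).round(3),d["fx"])
s=monitor.read_state();print(s)
E
```

```text
pics
[[ 0.759  0.537 -0.369  0.977]
 [ 0.651 -0.638  0.41  -0.471]
 [-0.015 -0.552 -0.834  1.056]
 [ 0.     0.     0.     1.   ]] 361.1174943506438
[[ 1.700e-02 -9.930e-01  1.130e-01  4.140e-01]
 [-1.000e+00 -1.600e-02  3.000e-03  3.800e-02]
 [-1.000e-03 -1.130e-01 -9.940e-01  1.117e+00]
 [ 0.000e+00  0.000e+00  0.000e+00  1.000e+00]] 354.6004873685056
{'time_s': 0.1, 'q': array([-1.47308608e+00,  2.45702723e-01,  1.55887083e+00, -2.25700800e-05,
        1.33868471e+00, -1.74060209e-01]), 'qvel': array([ 0.0011    , -0.00266364, -0.00377284,  0.00076707,  0.00117396,
        0.00044216]), 'tau': array([-7.28291479e-05, -4.16911447e+01, -3.15526092e+01,  6.85568014e-02,
        3.09468142e-02, -6.61339868e-05]), 'position': array([ 0.17449321, -0.62593183,  0.40369326]), 'ee_rot': array([ 9.90781103e-01,  1.35469967e-01,  2.08123240e-05, -8.32616588e-04]), 'wrist_force': array([ 0.0413919 , -0.82122706, -0.021521  ]), 'torque': array([ 0.03275375, -0.04737969, -0.00097667]), 'width': 0.09406580402767867}
```

View pics/t.png

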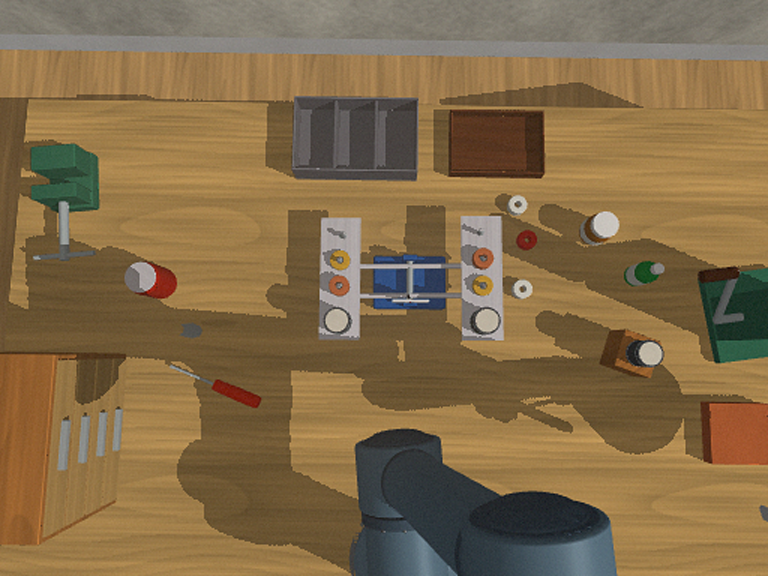

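View pics/s.png

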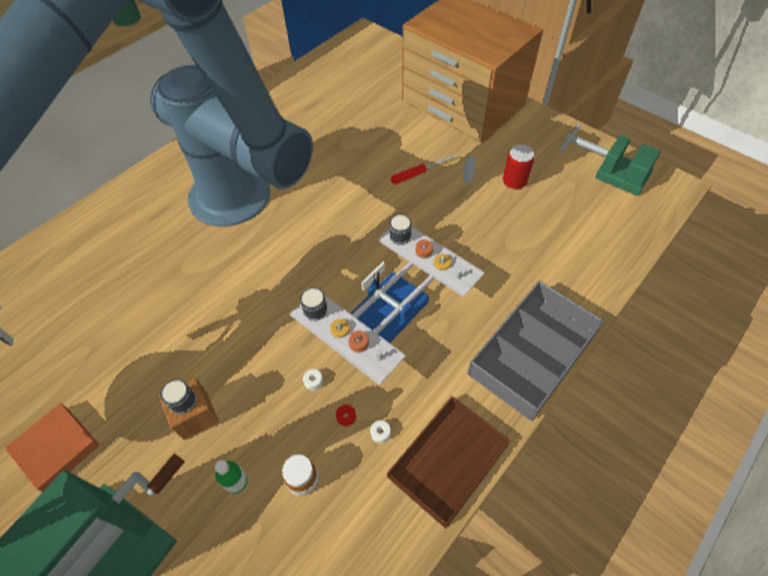

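The top view shows the balance at about (410,280)/1.5 with a left pan and a right pan. Order: left has brass at far post1 and copper at post0; right has copper at post1 and brass at post0. I'll zoom in to fit the pose and tilt.

Run:
```python
from h import *
import pickle
a,b=pickle.load(open("ab.pkl","rb"))
def c(d,x0,y0,x1,y1,k): return cv2.resize(d["image"][y0:y1,x0:x1,::-1],None,fx=k,fy=k,interpolation=cv2.INTER_CUBIC)
A=c(a,190,135,330,260,4); B=c(b,205,138,345,233,4)
cv2.imwrite("pics/z.png",cv2.resize(B,None,fx=1.4,fy=1.4)); cv2.imwrite("pics/z2.png",cv2.resize(A,None,fx=1.15,fy=1.15))
```

```text
(no output)
```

View pics/z.png

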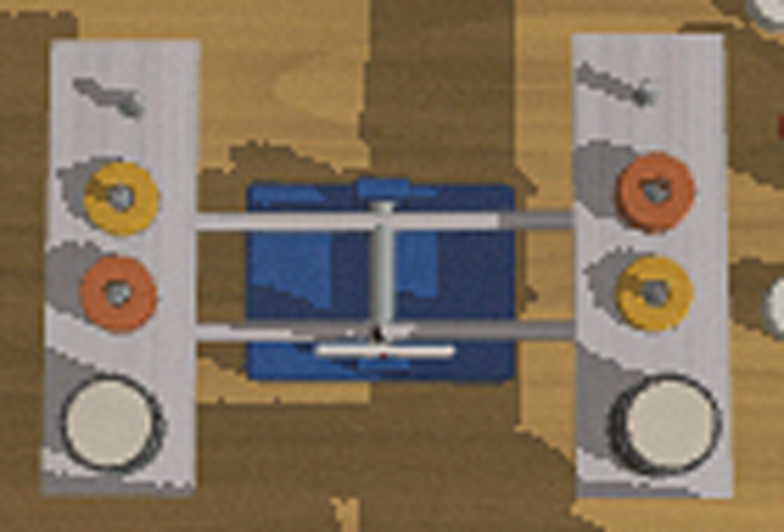

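View pics/z2.png

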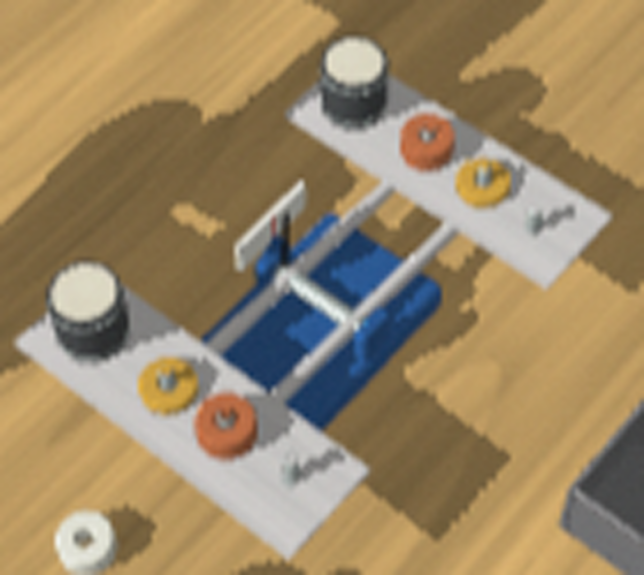

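Corners of both pans are readable in both views, so I'll fit pose and tilt from those.

```bash
cat > fit.py <<'E'
from h import *
import pickle
from scipy.optimize import least_squares
a,b=pickle.load(open("ab.pkl","rb"))
def T(u,v): return u/5.6+205-.4,v/5.6+138-.4
def S(u,v): return u/4.6+190-.4,v/4.6+135-.4
X,Y=.1225,.04
obs=[(b,T(50,41),1,X,Y),(b,T(200,41),1,X,-Y),(b,T(42,492),1,-X,Y),(b,T(196,495),1,-X,-Y),
(b,T(573,34),-1,X,Y),(b,T(724,34),-1,X,-Y),(b,T(732,497),-1,-X,-Y),(b,T(578,498),-1,-X,Y),
(a,S(287,112),1,-X,-Y),(a,S(548,289),1,X,-Y),(a,S(611,214),1,X,Y),
(a,S(15,343),-1,-X,-Y),(a,S(291,558),-1,X,-Y),(a,S(369,468),-1,X,Y)]
def W(p,side,x,y,z=0):
    c,s=np.cos(p[2]),np.sin(p[2]); yy=y+side*.14
    return np.array([p[0]+c*x-s*yy,p[1]+s*x+c*yy,.078+side*.14*np.sin(p[3])+z])
r=least_squares(lambda p:np.concatenate([proj(d,W(p[:4],s,x,y))-uv-(p[4:6] if d is b else p[6:8]) for d,uv,s,x,y in obs]+[p[4:]*.3]),[.45,0,0,0,0,0,0,0])
p=r.x
if __name__=="__main__":
    J=np.linalg.inv(r.jac.T@r.jac)
    print(p.round(4),np.sqrt(np.diag(J)).round(4)*.6); print(r.fun.reshape(-1,2).round(1).tolist())
    for s in(1,-1):
        print(s,"pan z",W(p,s,0,0)[2],[W(p,s,x,0).round(4).tolist() for x in(-.085,-.015,.037,.093)])
    # post2 tops by triangulation of foot/top in images
    for s,tb,ta in((1,T(133,105),S(535,215)),(-1,T(645,92),S(291,466))):
        z=W(p,s,0,0)[2]+.026
        print("post2 top",ray(b,*(np.array(tb)+p[4:6]),z),ray(a,*(np.array(ta)+p[6:8]),z))
E
python3 fit.py
```

```text
[ 0.5586  0.0042  0.0101 -0.0831 -0.0914  0.1134  0.4592 -0.1835] [0.00408 0.00396 0.0027  0.01056 1.35234 1.3686  1.28448 1.0983 ]
[[0.2, -0.2], [-0.2, -0.0], [-0.2, 0.5], [-0.6, 0.1], [0.2, -0.3], [0.3, -0.1], [0.3, 0.2], [0.0, -0.1], [-0.4, 0.3], [0.1, -0.6], [0.5, 0.2], [-0.0, -0.1], [-0.3, 0.0], [0.3, 0.2], [-0.0, 0.0], [0.1, -0.1]]
1 pan z 0.06637282469023598 [[0.4722, 0.1433, 0.0664], [0.5422, 0.1441, 0.0664], [0.5942, 0.1446, 0.0664], [0.6502, 0.1451, 0.0664]]
-1 pan z 0.08962717530976402 [[0.475, -0.1366, 0.0896], [0.545, -0.1359, 0.0896], [0.597, -0.1354, 0.0896], [0.653, -0.1348, 0.0896]]
post2 top [0.63850381 0.13760824 0.09237282] [0.64517181 0.1325757  0.09237282]
post2 top [ 0.64455498 -0.12763335  0.11562718] [ 0.65080265 -0.13525824  0.11562718]
```

Tilt −0.083 ± 0.01, so the left pan is about 400 g heavier. Moving the 200 g copper ring from left post0 to right post2 levels it. First I'll go over the right pan for a close look.

Request:
{"name": "servo_tool", "arguments": {
  "moves": [26, 31, 0, 0, 0, -0.9, 100, 26, 31, 0, 0, 0, -0.9, 100, 26, 31, 0, 0, 0, -0.9, 100, 26, 31, 0, 0, 0, -0.9, 100, 26, 31, 0, 0, 0, -0.9, 100, 26, 31, 0, 0, 0, -0.9, 100, 26, 31, 0, 0, 0, -0.9, 100, 26, 31, 0, 0, 0, -0.9, 100]
}}

```text
time_s: 1.1
position: [0.3831, -0.3769, 0.4043]
ee_rot: [0.997, 0.073, -0.0, -0.0]
wrist_force: [-0.6, -0.3, -0.7]
width: 0.0941
```

Request:
{"name": "servo_tool", "arguments": {
  "moves": [26, 31, 0, 0, 0, -0.9, 100, 26, 31, 0, 0, 0, -0.9, 100, 26, 31, 0, 0, 0, -0.9, 100, 26, 31, 0, 0, 0, -0.9, 100, 26, 31, 0, 0, 0, -0.9, 100, 26, 31, 0, 0, 0, -0.9, 100, 26, 31, 0, 0, 0, -0.9, 100, 26, 31, 0, 0, 0, -0.9, 100]
}}

```text
time_s: 2.1
position: [0.5911, -0.1289, 0.4042]
ee_rot: [1.0, 0.01, -0.0, -0.0]
wrist_force: [0.1, -0.5, 0.5]
width: 0.0943
```

Run:
```python
from h import *
from fit import p,W
import pickle
d=cam("wrist"); pickle.dump(d,open("w1.pkl","wb")); save(d,"w1.png",k=1.5)
s=monitor.read_state(); print(s["time_s"],s["position"],R.from_quat(s["ee_rot"]).as_rotvec(),s["wrist_force"])
print(np.array(d["T_tool_cam"]).round(3),d["fx"])
for x in(-.015,.037,.093): print(proj(d,W(p,-1,x,0,.026))*1.5)
```

```text
2.15 [ 0.59279087 -0.12605875  0.40416977] [-3.13910618e+00 -3.58071281e-02 -1.51016509e-03] [-0.62497086  2.40497693 -0.31430682]
[[ 0.    -0.959 -0.284  0.083]
 [ 1.     0.     0.    -0.   ]
 [-0.    -0.284  0.959  0.02 ]
 [ 0.     0.     0.     1.   ]] 330.21197346540663
[399.66080939 368.73425462]
[401.13780732 284.53166409]
[402.91427545 183.25649275]
```

View pics/w1.png

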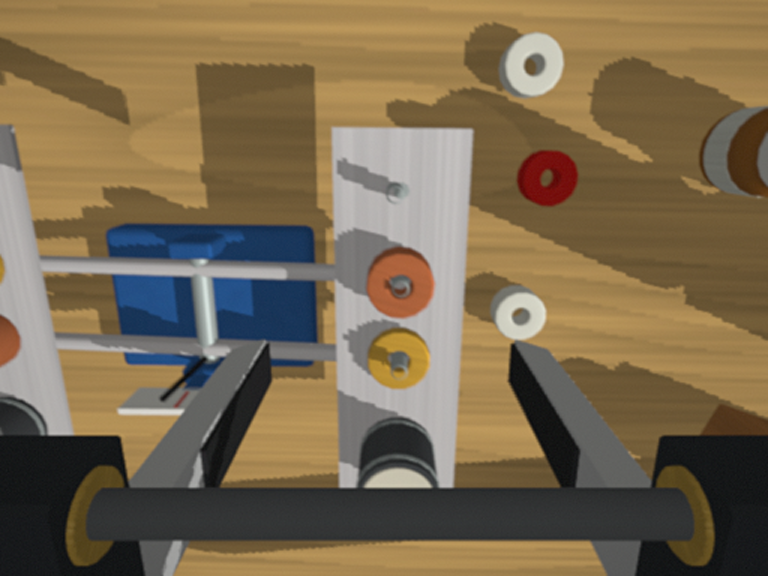

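Post2 top is near (397,192), about 9 px nearer than nominal. The arm was still settling, so I'll take a settled zoomed look.

Run:
```python
from h import *
from fit import p,W
import pickle
cam("wrist");cam("wrist");d=cam("wrist"); pickle.dump(d,open("w2.pkl","wb")); save(d,"w2.png",(215,75,325,275),3)
s=monitor.read_state(); print(s["time_s"],s["position"],abs(s["qvel"]).max())
f=lambda q:((proj(d,q)-[215,75]+.5)*3).round(0)
for x in(-.015,.037,.093): print(f(W(p,-1,x,0,.026)),f(W(p,-1,x,0,0)))
for x,y in((.1225,.04),(.1225,-.04)):print(f(W(p,-1,x,y)))
```

```text
2.3 [ 0.59045557 -0.129866    0.40402202] 0.028132646676240186
[155. 513.] [154. 478.]
[159. 345.] [157. 321.]
[163. 142.] [161. 135.]
[21. 26.]
[305.  30.]
```

View pics/w2.png

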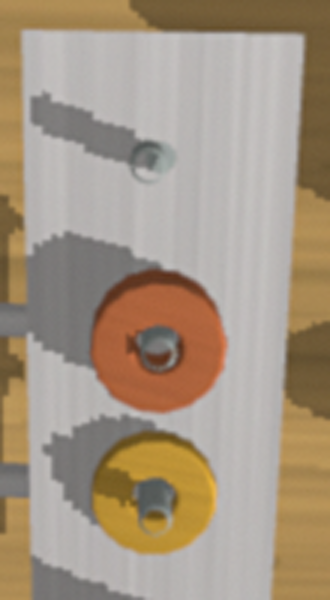

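Rim of post2's top is near (149,160) in the crop, about 4 mm to +y and 3.5 mm to −x of nominal, and the model x is about 1.2 mm too far. I'll refine that later. Now over the left copper ring.

Request:
{"name": "servo_tool", "arguments": {
  "moves": [-6, 34, 0, 0, 0, -0.1, 100, -6, 34, 0, 0, 0, -0.1, 100, -6, 34, 0, 0, 0, -0.1, 100, -6, 34, 0, 0, 0, -0.1, 100, -6, 34, 0, 0, 0, -0.1, 100, -6, 34, 0, 0, 0, -0.1, 100, -6, 34, 0, 0, 0, 0, 100, -8, 36, 0, 0, 0, 0, 80]
}}

```text
time_s: 3.3
position: [0.5401, 0.1435, 0.4045]
ee_rot: [1.0, 0.004, -0.0, 0.0]
wrist_force: [0.7, 0.0, 0.3]
width: 0.0874
```

Request:
{"name": "servo_tool", "arguments": {
  "moves": [0, 0, -20, 0, 0, 0, 80, 0, 0, -30, 0, 0, 0, 80, 0, 0, -30, 0, 0, 0, 80, 0, 0, 0, 0, 0, 0, 80, 0, 0, 0, 0, 0, 0, 80]
}}

```text
time_s: 3.92
position: [0.5409, 0.1428, 0.3252]
ee_rot: [1.0, 0.004, 0.0, 0.0]
wrist_force: [0.1, 0.0, -0.2]
width: 0.075
```

Run:
```python
from h import *
from fit import p,W
import pickle
d=cam("wrist"); pickle.dump(d,open("w3.pkl","wb")); save(d,"w3.png",None,1.5)
s=monitor.read_state(); print(s["time_s"],s["position"],abs(s["qvel"]).max())
f=lambda q:((proj(d,q)+.5)*1.5).round(0)
for x,h in((-.015,.022),(.037,.011),(.093,0)): print(f(W(p,1,x,0,.026)),f(W(p,1,x,0,0)),f(W(p,1,x,0,h)))
for x,y in((.1225,.04),(.1225,-.04)):print(f(W(p,1,x,y)))
print("grasp pt",f(s["position"]-[0,0,.18]), f(s["position"]-[0,0,.199]))
```

```text
3.975 [0.54108925 0.14310334 0.32588873] 0.009409841187463455
[387. 329.] [388. 311.] [387. 326.]
[387. 215.] [387. 208.] [387. 211.]
[387.  74.] [387.  82.] [387.  82.]
[294.   8.]
[480.   8.]
grasp pt [389. 386.] [389. 363.]
```

View pics/w3.png

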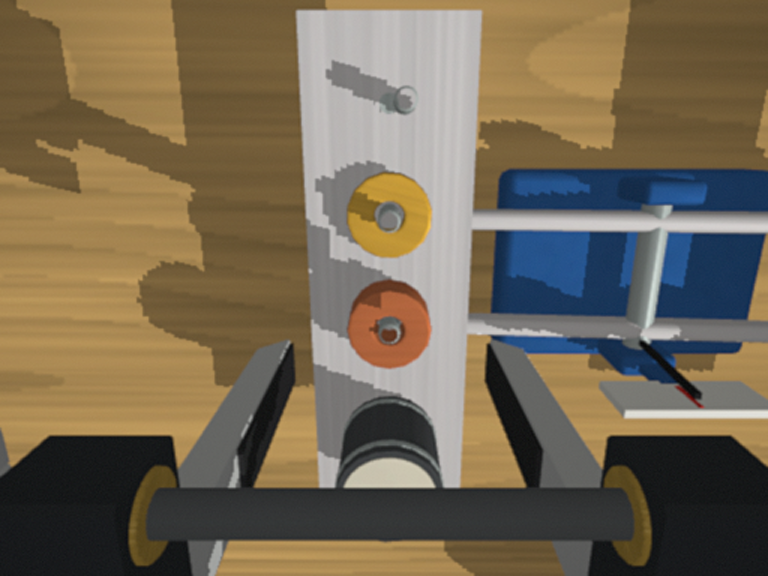

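The copper ring centre is at (389,325), which matches the prediction within 1 mm, and the tool is aligned over it. Lowering and gripping.

Request:
{"name": "servo_tool", "arguments": {
  "moves": [0, 0, -15, 0, 0, 0, 80, 0, 0, -15, 0, 0, 0, 80, 0, 0, -10, 0, 0, 0, 80, 0, 0, -8, 0, 0, 0, 75, 0, 0, -4, 0, 0, 0, 70, 0, 0, -2, 0, 0, 0, 65, 0, 0, 0, 0, 0, 0, 60, 0, 0, 0, 0, 0, 0, 55],
  "force": 12
}}

```text
time_s: 4.97
position: [0.5406, 0.1439, 0.271]
ee_rot: [1.0, 0.005, 0.0, -0.0]
wrist_force: [0.4, 0.2, 0.3]
width: 0.0523
```

Request:
{"name": "servo_tool", "arguments": {
  "moves": [0, 0, 0, 0, 0, 0, 50, 0, 0, 0, 0, 0, 0, 45, 0, 0, 0, 0, 0, 0, 35, 0, 0, 0, 0, 0, 0, 35, 0, 0, 0, 0, 0, 0, 35]
}}

```text
time_s: 5.6
position: [0.5405, 0.1438, 0.2707]
ee_rot: [1.0, 0.005, 0.0, 0.0]
wrist_force: [0.5, 0.1, 0.4]
width: 0.0394
```

Request:
{"name": "servo_tool", "arguments": {
  "moves": [0, 0, 3, 0, 0, 0, 35, 0, 0, 5, 0, 0, 0, 35, 0, 0, 7, 0, 0, 0, 35, 0, 0, 10, 0, 0, 0, 35, 0, 0, 15, 0, 0, 0, 35, 0, 0, 25, 0, 0, 0, 35, 0, 0, 35, 0, 0, 0, 35, 0, 0, 35, 0, 0, 0, 35]
}}

```text
time_s: 6.6
position: [0.5403, 0.1438, 0.4077]
ee_rot: [1.0, 0.005, 0.0, -0.0]
wrist_force: [-0.2, 0.3, -3.1]
width: 0.0393
```

Request:
{"name": "servo_tool", "arguments": {
  "moves": [5, -34, 0, 0, 0, 0, 35, 5, -34, 0, 0, 0, 0, 35, 5, -34, 0, 0, 0, 0, 35, 5, -34, 0, 0, 0, 0, 35, 5, -34, 0, 0, 0, 0, 35, 5, -34, 0, 0, 0, 0, 35, 5, -34, 0, 0, 0, 0, 35, 5, -34, 0, 0, 0, 0, 35]
}}

```text
time_s: 7.6
position: [0.5805, -0.1293, 0.4068]
ee_rot: [1.0, 0.005, 0.001, 0.0]
wrist_force: [-0.3, 0.5, -0.8]
width: 0.0395
```

Request:
{"name": "servo_tool", "arguments": {
  "moves": [0, 0, -30, 0, 0, 0, 35, 0, 0, -30, 0, 0, 0, 35, 0, 0, -20, 0, 0, 0, 35, 0, 0, 0, 0, 0, 0, 35, 0, 0, 0, 0, 0, 0, 35]
}}

```text
time_s: 8.22
position: [0.581, -0.1282, 0.3272]
ee_rot: [1.0, 0.005, 0.001, 0.0]
wrist_force: [0.4, 0.2, -2.3]
width: 0.0391
```

Run:
```python
from h import *
from fit import p,W
import pickle
p=p.copy();p[0]-=.0012;p[3]+=.042
d=cam("wrist"); pickle.dump(d,open("w4.pkl","wb")); save(d,"w4.png",(130,0,386,330),1.8)
s=monitor.read_state(); print(s["time_s"],s["position"],abs(s["qvel"]).max(),s["wrist_force"],s["width"])
f=lambda q:((proj(d,q)+.5-[130,0])*1.8).round(0)
for x,h in((-.015,.011),(.037,.022),(.093,0)): print(f(W(p,-1,x,0,.026)),f(W(p,-1,x,0,0)),f(W(p,-1,x,0,h)))
for x,y in((.1225,.04),(.1225,-.04)):print(f(W(p,-1,x,y)))
t=s["position"]-[0,0,.199];print("held ring top",f(t+[0,0,.018]))
```

```text
8.275 [ 0.58105529 -0.12825063  0.3273966 ] 0.001573894907737642 [ 0.09078229 -0.46881622 -2.08845829] 0.03937134766715172
[253. 506.] [251. 473.] [252. 486.]
[254. 375.] [252. 354.] [254. 372.]
[256. 212.] [254. 208.] [254. 208.]
[141. 122.]
[368. 122.]
held ring top [234. 462.]
```

View pics/w4.png

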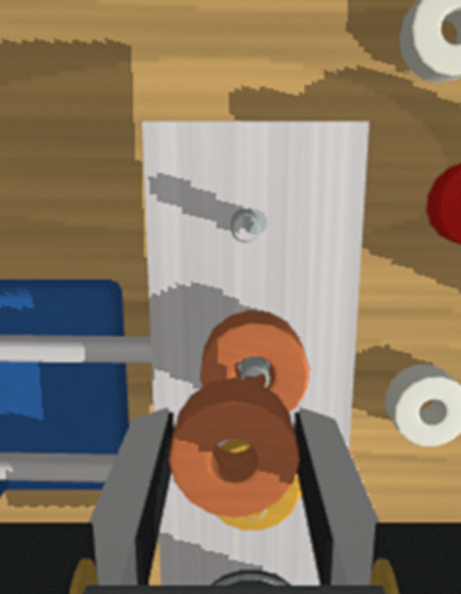

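Held ring hole is at (235,460) against 462 predicted, so it is centred in the grip. The pan corners match the model. Post2's top is near (248,225).

Run:
```python
from h import *
from fit import p,W
import pickle
p=p.copy();p[0]-=.0012;p[3]+=.042
d=pickle.load(open("w4.pkl","rb"));z=W(p,-1,0,0)[2]
print(z,ray(d,248/1.8+130-.5,225/1.8-.5,z+.026))
d=pickle.load(open("w2.pkl","rb"));z=W(p,-1,0,0)[2]+.0056
print(z,ray(d,149/3+215-.5,160/3+75-.5,z+.026))
print("held hole",[ray(pickle.load(open("w4.pkl","rb")),235/1.8+129.5,460/1.8-.5,h) for h in(.146,)])
d=pickle.load(open("w4.pkl","rb"));im=d["image"][105:145,250:290,::-1]
cv2.imwrite("pics/p2.png",cv2.resize(im,None,fx=14,fy=14,interpolation=cv2.INTER_NEAREST))
```

```text
0.08375895801444852 [ 0.64768585 -0.13226771  0.10975896]
0.08935895801444851 [ 0.64821442 -0.13121612  0.11535896]
held hole [array([ 0.58153203, -0.12864282,  0.146     ])]
```

View pics/p2.png

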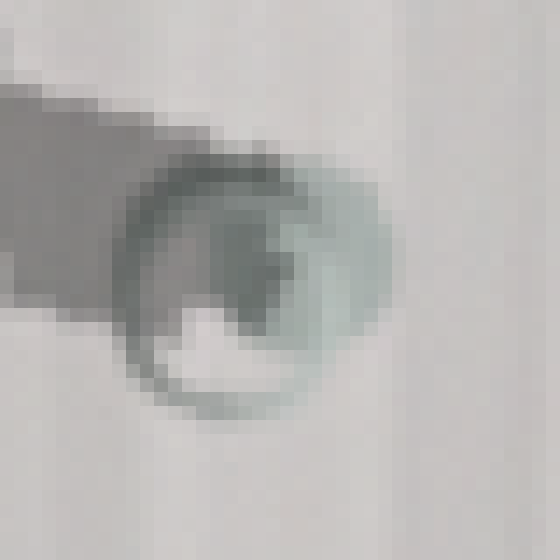

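The top rim centre gives post2 ≈ (0.6477, −0.132), so the ring needs to move about +66, −3 mm. Going over it.

Request:
{"name": "servo_tool", "arguments": {
  "moves": [10, 0, 0, 0, 0, 0, 35, 16, -1, 0, 0, 0, 0, 35, 16, -1, 0, 0, 0, 0, 35, 16, -1, 0, 0, 0, 0, 35, 8, 0, 0, 0, 0, 0, 35, 0, 0, 0, 0, 0, 0, 35, 0, 0, -4, 0, 0, 0, 35, 0, 0, 0, 0, 0, 0, 35]
}}

```text
time_s: 9.28
position: [0.646, -0.1311, 0.321]
ee_rot: [1.0, 0.005, -0.001, -0.0]
wrist_force: [0.1, 0.2, -1.7]
width: 0.0396
```

Run:
```python
from h import *
import pickle
d=cam("wrist"); pickle.dump(d,open("w5.pkl","wb")); save(d,"w5.png",(180,180,340,320),4)
s=monitor.read_state(); print(s["time_s"],s["position"],abs(s["qvel"]).max(),s["wrist_force"],s["torque"])
```

```text
9.325 [ 0.64609074 -0.13112004  0.32124445] 0.007838440732983133 [ 0.22851577  0.26903881 -1.81378132] [-0.00945538  0.00740267  0.01434498]
```

View pics/w5.png

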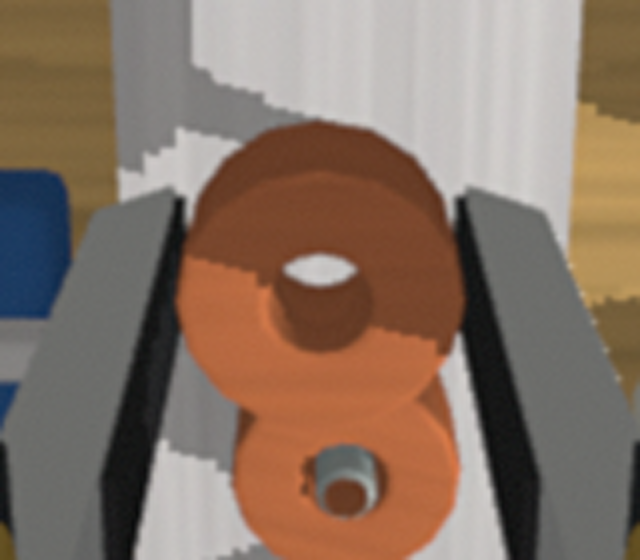

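The ring is over the post: through its hole (320,270) only bright pan is visible. I'll lower gently and watch the force (baseline about −1.9 N).

Request:
{"name": "servo_tool", "arguments": {
  "moves": [1, 0, -2, 0, 0, 0, 35, 0, 0, -2, 0, 0, 0, 35, 0, 0, -2, 0, 0, 0, 35, 0, 0, -2, 0, 0, 0, 35, 0, 0, -2, 0, 0, 0, 35, 0, 0, 0, 0, 0, 0, 35, 0, 0, 0, 0, 0, 0, 35]
}}

```text
time_s: 10.2
position: [0.6475, -0.1311, 0.3117]
ee_rot: [1.0, 0.005, 0.0, 0.0]
wrist_force: [-1.3, 0.2, -1.2]
width: 0.039
```

```bash
cat > st.py <<'E'
from h import *
s=monitor.read_state(); print(s["time_s"],s["position"].round(4),s["wrist_force"].round(2),s["torque"].round(3),s["width"])
E
python3 st.py
```

```text
10.2 [ 0.6475 -0.1311  0.3117] [-1.34  0.21 -1.24] [ 0.012 -0.012 -0.041] 0.03901629347527568
```

Request:
{"name": "servo_tool", "arguments": {
  "moves": [0, 0, -1.5, 0, 0, 0, 35, 0, 0, -1.5, 0, 0, 0, 35, 0, 0, 0, 0, 0, 0, 35, 0, 0, 0, 0, 0, 0, 35]
}}

```text
time_s: 10.7
position: [0.6475, -0.1312, 0.3086]
ee_rot: [1.0, 0.005, -0.0, -0.0]
wrist_force: [-0.7, -0.2, -2.7]
width: 0.0393
```

```bash
python3 st.py
python3 - <<'E'
from h import *
F=[]
for i in range(4):
    optics.read_camera("wrist"); s=monitor.read_state();F.append(np.r_[s["wrist_force"],s["torque"]])
print(np.mean(F,0).round(3),np.std(F,0).round(3))
E
```

```text
10.7 [ 0.6475 -0.1312  0.3086] [-0.68 -0.15 -2.67] [ 0.045  0.032 -0.026] 0.03927042821115549
[-0.124  0.043 -1.774 -0.019  0.01   0.013] [0.151 0.612 0.157 0.014 0.004 0.028]
```

No contact force, with the ring bottom about 5 mm below the estimated post top, so it seems to be on the post. Continuing.

Request:
{"name": "servo_tool", "arguments": {
  "moves": [0, 0, -1.5, 0, 0, 0, 35, 0, 0, -1.5, 0, 0, 0, 35, 0, 0, -1.5, 0, 0, 0, 35, 0, 0, -1.5, 0, 0, 0, 35, 0, 0, 0, 0, 0, 0, 35]
}}

```text
time_s: 11.52
position: [0.6475, -0.1311, 0.3024]
ee_rot: [1.0, 0.005, -0.0, -0.0]
wrist_force: [0.1, 0.1, -1.5]
width: 0.0393
```

```bash
cat > ff.py <<'E'
from h import *
F=[]
for i in range(4):
    d=cam("wrist"); s=monitor.read_state();F.append(np.r_[s["wrist_force"],s["torque"]])
print(s["time_s"],s["position"].round(4),np.mean(F,0).round(3),np.std(F,0).round(3))
E
python3 ff.py
python3 - <<'E'
from h import *
import pickle
d=cam("wrist"); pickle.dump(d,open("w6.pkl","wb")); save(d,"w6.png",(160,150,350,320),3.5)
E
```

```text
11.725 [ 0.6475 -0.1312  0.3027] [-0.034 -0.148 -1.886  0.024  0.017  0.011] [0.323 0.224 0.623 0.038 0.025 0.018]
```

View pics/w6.png

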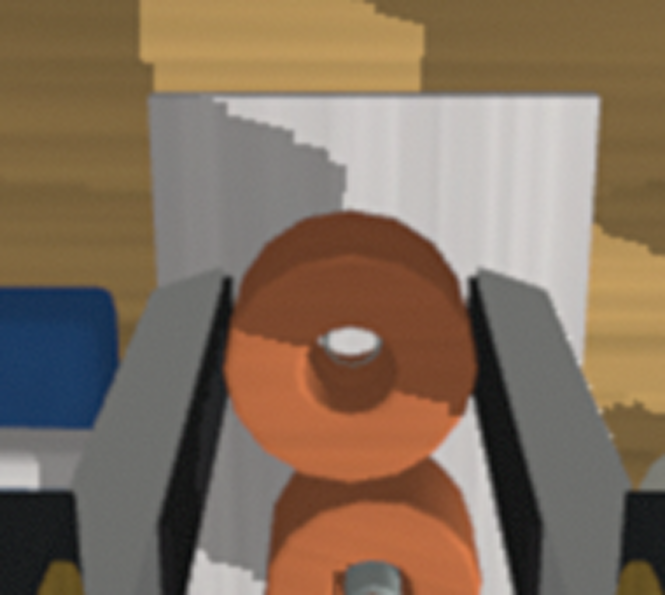

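The post rim shows inside the hole, centred at (352,345), with no load. Lowering further.

Request:
{"name": "servo_tool", "arguments": {
  "moves": [0, 0, -2, 0, 0, 0, 35, 0, 0, -2, 0, 0, 0, 35, 0, 0, -2, 0, 0, 0, 35, 0, 0, -2, 0, 0, 0, 35, 0, 0, -2, 0, 0, 0, 35, 0, 0, -1, 0, 0, 0, 35, 0, 0, 0, 0, 0, 0, 35]
}}

```text
time_s: 12.65
position: [0.6475, -0.1311, 0.2916]
ee_rot: [1.0, 0.005, -0.0, -0.0]
wrist_force: [0.2, 0.2, -2.3]
width: 0.0392
```

```bash
python3 ff.py
```

```text
12.85 [ 0.6476 -0.1312  0.2918] [-2.360e-01 -3.820e-01 -1.643e+00  1.700e-02  2.800e-02 -1.000e-03] [0.237 0.336 0.299 0.017 0.009 0.019]
```

Request:
{"name": "servo_tool", "arguments": {
  "moves": [0, 0, -1, 0, 0, 0, 35, 0, 0, -1, 0, 0, 0, 35, 0, 0, -1, 0, 0, 0, 35, 0, 0, -1, 0, 0, 0, 35, 0, 0, -1, 0, 0, 0, 35, 0, 0, -1, 0, 0, 0, 35, 0, 0, -1, 0, 0, 0, 35, 0, 0, 0, 0, 0, 0, 35]
}}

```text
time_s: 13.85
position: [0.6475, -0.1312, 0.2847]
ee_rot: [1.0, 0.005, 0.0, 0.0]
wrist_force: [-1.0, -0.2, -0.3]
width: 0.0393
```

```bash
python3 ff.py
```

```text
14.05 [ 0.6476 -0.1312  0.2848] [-0.423 -0.476 -0.628 -0.028  0.064  0.007] [0.237 0.618 0.325 0.024 0.028 0.011]
```

On the pan now, with about 1.2 N carried, as expected. Two more mm, then open.

Request:
{"name": "servo_tool", "arguments": {
  "moves": [0, 0, -1, 0, 0, 0, 35, 0, 0, -1, 0, 0, 0, 35, 0, 0, 0, 0, 0, 0, 35, 0, 0, 0, 0, 0, 0, 35, 0, 0, 0, 0, 0, 0, 43, 0, 0, 0, 0, 0, 0, 46, 0, 0, 0, 0, 0, 0, 52, 0, 0, 0, 0, 0, 0, 60]
}}

```text
time_s: 15.05
position: [0.6475, -0.1311, 0.2827]
ee_rot: [1.0, 0.005, 0.0, -0.0]
wrist_force: [0.4, -0.6, -0.0]
width: 0.055
```

Request:
{"name": "servo_tool", "arguments": {
  "moves": [0, 0, 0, 0, 0, 0, 65, 0, 0, 0, 0, 0, 0, 70, 0, 0, 5, 0, 0, 0, 75, 0, 0, 10, 0, 0, 0, 75, 0, 0, 20, 0, 0, 0, 75, 0, 0, 30, 0, 0, 0, 75, 0, 0, 30, 0, 0, 0, 75, 0, 0, 30, 0, 0, 0, 75]
}}

```text
time_s: 16.05
position: [0.6475, -0.1311, 0.4106]
ee_rot: [1.0, 0.005, 0.001, 0.0]
wrist_force: [0.2, 0.0, 0.5]
width: 0.0704
```

Request:
{"name": "servo_tool", "arguments": {
  "moves": [-30, 0, 0, 0, 0, 0, 75, -30, 0, 0, 0, 0, 0, 75, 0, 0, 0, 0, 0, 0, 75, 0, 0, 0, 0, 0, 0, 75, 0, 0, 0, 0, 0, 0, 75]
}}

```text
time_s: 16.68
position: [0.5882, -0.1312, 0.408]
ee_rot: [1.0, 0.005, 0.0, 0.0]
wrist_force: [-0.9, -0.4, -0.5]
width: 0.0704
```

Run:
```python
from h import *
import pickle
from fit import p,W
p=p.copy();p[0]-=.0012;p[3]=0
d=cam("wrist");t=cam("top");sc=cam("scene"); pickle.dump((d,t,sc),open("w7.pkl","wb"))
s=monitor.read_state(); print(s["time_s"],s["position"])
A=d["image"][60:280,190:350]; A=cv2.resize(A,None,fx=2.6,fy=2.6,interpolation=cv2.INTER_CUBIC)
B=cv2.resize(sc["image"][135:260,190:330],(int(140*2.6),325),interpolation=cv2.INTER_CUBIC)
im=np.zeros((572,A.shape[1]+B.shape[1],3),np.uint8);im[:A.shape[0],:A.shape[1]]=A[:572];im[:325,A.shape[1]:]=B
C=t["image"][138:233,205:345];im[330:330+int(95*2.5),A.shape[1]:A.shape[1]+350]=cv2.resize(C,(350,237),interpolation=cv2.INTER_CUBIC)
cv2.imwrite("pics/fin.png",im[:,:,::-1])
for x,y in((.1225,.04),(.1225,-.04)):print((proj(d,W(p,-1,x,y))-[190,60]+.5)*2.6)
```

```text
16.825 [ 0.58799359 -0.13112765  0.40755   ]
[77.66184445 61.6013165 ]
[311.00096718  61.68394442]
```

View pics/fin.png

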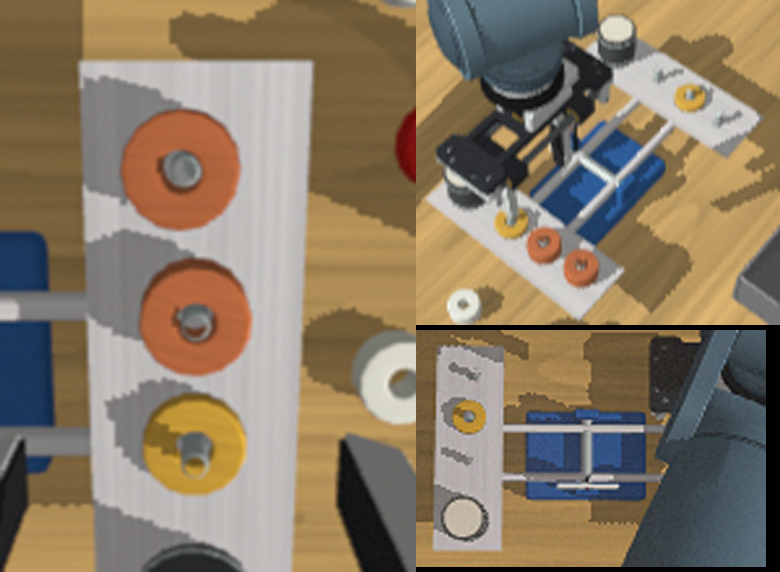

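The new copper ring sits around its post with the post top centred in the hole at (182,168). The pan corners are where a level pan should be. That was my last picture, so I'll retract and check tilt and seating numerically.

Request:
{"name": "servo_tool", "arguments": {
  "moves": [-20, -25, 0, 0, 0, 0, 75, -26, -31, 0, 0, 0, 0, 75, -26, -31, 0, 0, 0, 0, 75, -26, -31, 0, 0, 0, 0, 75, -26, -31, 0, 0, 0, 0, 75, -26, -31, 0, 0, 0, 0, 75, -26, -31, 0, 0, 0, 0, 75, -26, -31, 0, 0, 0, 0, 75]
}}

```text
time_s: 17.82
position: [0.3848, -0.3742, 0.4077]
ee_rot: [1.0, 0.005, 0.0, 0.0]
wrist_force: [0.3, -0.3, 0.3]
width: 0.0705
```

Request:
{"name": "servo_tool", "arguments": {
  "moves": [-26, -31, 0, 0, 0, 0, 75, -26, -31, 0, 0, 0, 0, 75, -26, -31, 0, 0, 0, 0, 75, -26, -31, 0, 0, 0, 0, 75, -26, -31, 0, 0, 0, 0, 75, -26, -31, 0, 0, 0, 0, 75, -26, -31, 0, 0, 0, 0, 75, 0, 0, 0, 0, 0, 0, 75]
}}

```text
time_s: 18.82
position: [0.2019, -0.5919, 0.4073]
ee_rot: [1.0, 0.003, -0.0, -0.0]
wrist_force: [-0.4, 0.1, -0.5]
width: 0.0706
```

Run:
```python
from h import *
import pickle
from fit import p,W,a,b
a2=cam("scene");b2=cam("top");d=pickle.load(open("w7.pkl","rb"))[0]
p=p.copy();p[0]-=.0012
print(monitor.read_state()["position"])
def blob(c,uv,kind,r=8):
    im=cv2.cvtColor(c["image"],cv2.COLOR_RGB2HSV).astype(int);H,S,V=im[...,0],im[...,1],im[...,2]
    m=(S>115)&(V>110)&((H>=18)&(H<32) if kind=="b" else (H<11))
    y,x=np.nonzero(m); k=np.hypot(x-uv[0],y-uv[1])<r
    return np.array([x[k].mean(),y[k].mean(),k.sum()])
for n,s,x,h,k in(("brassL",1,.037,.011,"b"),("brassR",-1,-.015,.011,"b"),("copR1",-1,.037,.022,"c")):
    for c,c2,nm in((a,a2,"scene"),(b,b2,"top")):
        q=p.copy();u0=proj(c,W(q,s,x,0,h)); q[3]=0;u1=proj(c,W(q,s,x,0,h))
        o0=blob(c,u0,k);o1=blob(c2,u1,k)
        print(n,nm,"seen shift",(o1-o0).round(2),"pred if level",(u1-u0).round(2))
# new ring, vs copR1, in all views
q=p.copy();q[3]=0
for c,nm in((a2,"scene"),(b2,"top")):
    for nme,Pt in(("R1",W(q,-1,.037,0,.011)),("new",np.array([.6475,-.1313,.089]))):
        u=proj(c,Pt);print(nm,nme,"resid",(blob(c,u,"c",9)-[*u,0]).round(2))
im=cv2.cvtColor(d["image"],cv2.COLOR_RGB2HSV).astype(int);m=((im[...,0]<11)&(im[...,1]>115)&(im[...,2]>60)).astype(np.uint8)
n,l,st,ce=cv2.connectedComponentsWithStats(m)
for i in range(1,n):
    if st[i,4]>300: print("wrist blob",st[i],ce[i].round(1))
for Pt in(W(q,-1,.037,0,.022),np.array([.6475,-.1313,.1]),np.array([.6475,-.1313,.11])):
    z=(d["W"]@np.r_[Pt,1])[2];print("pred",proj(d,Pt).round(1),"w",(d["fx"]*.04/z).round(1))
```

```text
[ 0.20359023 -0.59019227  0.40724414]
brassL scene seen shift [ 0.4  -2.01  0.  ] pred if level [ 0.25 -2.07]
brassL top seen shift [-0.36 -0.66  3.  ] pred if level [-0.39 -0.68]
brassR scene seen shift [ 0.28  1.68 -3.  ] pred if level [0.34 1.87]
brassR top seen shift [-0.49  0.6  -3.  ] pred if level [-0.68  0.49]
copR1 scene seen shift [ 0.2   1.74 -1.  ] pred if level [0.23 1.84]
copR1 top seen shift [-0.38  0.81  1.  ] pred if level [-0.69  0.7 ]
scene R1 resid [ -0.95  -0.12 120.  ]
scene new resid [ -0.65  -0.7  134.  ]
top R1 resid [8.1e-01 2.0e-02 9.8e+01]
top new resid [ 0.1  -0.11 84.  ]
wrist blob [ 342   97   40   38 1128] [361.8 115.1]
wrist blob [ 237  102   45   46 1316] [259.1 124.9]
wrist blob [ 244  160   43   44 1214] [264.8 181.9]
pred [264.2 182.3] w 44.4
pred [260.2 123.8] w 46.7
pred [260.3 124.9] w 48.3
```

```bash
python3 -c "
from rig import workorder; print(workorder.sign_off())"
```

```text
the job is handed in; nothing more can be done
None
```

I moved the 200 g copper ring from the low left pan (post0) to the free far post on the right pan, and handed the job in at about 19 s of the 72 s allowed.

- **Which ring:** the pans' starting tilt measured −0.083 ± 0.01 rad, about 400 g too heavy on the left. Moving 200 g across evens that out.
- **Placing:** the free post stood a few millimetres nearer the robot and to +y of its nominal place. The ring went down it with no contact force until it met the pan. Its weight then passed to the pan gradually, and I opened the gripper with almost no load left on it.
- **Level check:** with the arm clear, the other rings' shifts in the scene view were 90–97% of what a level balance predicts. The smaller top-view shifts agreed to about 0.3 pixel. Both fit a level balance starting from −0.08 rad.
- **Seating check:** the post top is centred in the ring's hole. The ring's apparent width was 45 pixels, against 46.7 expected when seated and 48.3 if it sat 10 mm higher.
- **Small disagreements:** camera and model differed by 1–2 mm throughout. In the last scene view the new ring was about 0.6 pixel off relative to its neighbour, which I put down to it sitting about 1 mm nearer the robot than I assumed.
- **Not checked by eye:** I had used all 12 picture views before retracting, so the final level check is numerical only.

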